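Pull the blown fuse and press the plug-in modules home

ROBOT

A 6-joint arm with a two-finger parallel gripper is mounted at the origin on the work surface. World frame = base frame: x ahead of the robot, y to its left, z up, the work surface at z = 0. Lengths are in m, angles in rad, forces in N, time in s.
With the tool pointing down it reaches from about 0.325 to 0.75 m from the base axis. Payload 7.6 kg.
Tool frame: the origin (TCP) lies midway between the tips of the shut fingers; the grasp point (between the pads) lies robot.hold_point_z behind it (robot.hold_point_z is the distance from the TCP to the grasp point, in m); z points along the fingers, y is the line along which they close (so a half turn about z gives the same grasp; the last joint's range is limited). The gripper opens to 85 mm and grips with 20 to 120 N. Pads are 22 mm wide; open, the fingers measure 114 mm over their backs; the gripper's body (76 mm by 85 mm) begins 54 mm behind the grasp point. The pads swing forward as they close: fully open they stand 13 mm farther back than shut.
Start: joints at [1.148, 0.052, 1.401, -0, 1.689, -0.07], TCP at [0.181, 0.493, 0.231] pointing down, gripper open.
Joint ranges: [-2.9, 2.9], [-0.91, 2.17], [0.12, 2.37], [-1.06, 4.2], [0.26, 2.73], [-2.93, 2.93]. Speed limits (rad/s): [2.57, 2.57, 3.01, 3.14, 3.14, 3.14].

INTERFACE

Orientations are given as a rotation vector (axis times angle).
In Python, from station import robot gives the robot as it stands. The module is installed in compiled form; this text tells all that it offers.
- The arm moves only by the tool send_rows, never from a script. Its argument "moves" is a list of rows, each a list of 3 entries, a list of its own where there are three numbers: the shift along the tool's x, y, z in units of 0.3 m (1.0 is 0.3 m), then the turn, a rotation vector about the tool's x, y, z in units of 180 degrees (1.0 is 180 degrees), then the opening, from 0 (shut) to 1 (fully open). In form: [[[x, y, z], [ax, ay, az], jaw], ...]. A call has 1 to 12 rows; each row is the pose to reach, as a shift and turn from the pose commanded when the call began, along the tool's axes at that moment, turning the shorter way round; what a row does not reach only later rows make up. A row lasts 1/8 s, in which the tool goes at most 62.5 mm and 10.7 degrees, less where a joint would pass 70% of its speed; a pose out of reach is approached as far as the arm can. A call with a number of a shift or a turn outside -1 to 1 is refused whole. A call with a gripper value outside its range is refused whole. The fingers move at their own pace and stop on an object; "grip_force" is the grip in N (left out, the last holds). Time passes only in rows, so rows that repeat a pose let the fingers close. It gives the time, the measured TCP pose, the force, the opening and the grip force at its end, in the units of the state.
- robot.observe(): the state, without advancing time (a new reading comes with each control period).
- robot.read_camera(name): name is "side" or "top" or "wrist"; returns (picture, depth): 384x512x3 uint8, red, green, blue; 384x512 float32, m along the optical axis (not along the pixel's ray), 0 where there is no reading.
- robot.camera_model(name): a dict with "vfov" (degrees; the focal length in pixels is half the picture's height over the tangent of half this angle, whatever the lens; pixels are square), "cx", "cy" (the principal point, pixels), "distortion" ([k1, k2, p1, p2, k3] as OpenCV has them; the pictures are not rectified), "R" (3x3) and "t" (3): a world point X has camera coordinates R X + t. Camera axes: x right, y down, z forward; pixel columns grow to the right and rows downward; lengths in m; the calibration is good to about 2 mm. A picture is of the moment at which its call begins: read the wrist's pose just before it. camera_model takes no time and is no camera call; for the wrist camera it gives the pose at the moment of the call.
- robot.sign_off(): hands the job in; it is judged then, once.
The state is a dict: "clock": time; "qpos": joint angles; "dq": joint speeds; "joint_efforts": joint torques, N m; "ee_pos": TCP position; "orientation": TCP orientation; "force": force on the tool from outside, world axes, zero at the start; "moment": the same for the moment, N m; "gripper_width": finger opening in m; "grasp_force": force on a finger pad.
Only numpy, scipy, OpenCV 4.12 (cv2) and the standard library are available. Lean on these libraries where they do the work, as an engineer would, in place of code of your own. Each camera call takes 0.05 s, during which the arm holds its last target. There are 200 camera calls.

TASK

First pull the red fuse plug straight out of its grey sprung socket on the tilted chassis and leave it in the grey scrap tray. Only then press the three loose plug-in modules (blue relay, yellow relay, silver crystal can) fully home in their sockets. Leave the bottle, the reel and the meter standing where they are.

Things in the scene. Friction and masses are not known exactly. Their poses are not given: they have to be found in the camera images.
- chassis: Olive case (fixed), 250 mm wide, deck sloping 32 degrees, low edge on its -x side. Origin on the bench under the deck's centre; z up, y along the socket row. Deck centre 83 mm up, deck normal (-0.530, 0, 0.848) in this frame. Spans x -75 to 90, y -125 to 125, deck 38 (low) to 128 mm (high). Four sockets stand on the deck's mid line at y = -78, -26, 26, 78 mm; which is where varies.
- rail_mid (a point): Middle of the steel guard rail (12 mm thick, fixed to the chassis) that runs 224 mm along the chassis' y straight above the socket row, at chassis x = -30 mm, 266 mm up; from its ends level arms run back to posts at chassis x = +85 mm. Because of it the tool must come in tilted, along the deck normal.
- tray: Grey open scrap tray (fixed), outer 130 x 150 x 40 mm high, walls 4 mm. Origin under its centre on the bench, z up.
- fuse: Loose red fuse plug, 40 g. Origin: centre of the underside of its red head, which sits on the socket's top when plugged in; z out of the socket. Head 26 (x, slope) x 16 (y, row) x 28 mm high; brass shank below, 18 x 10 x 24 mm long. Grip the head along y; modules leave 30 mm free on each side. Pulling past the detent takes about 10 N along +z; clear of the socket after 26 mm.
- fuse_socket: Grey socket block (fixed on the deck) 42 mm (x) x 34 mm (y) x 30 mm high with a 20 x 13.5 mm hole and a sprung detent ball. Origin at the centre of its underside on the deck, z = deck normal, y along the row. The three black module sockets are blocks of the same size.
- relay_blue (a joint): How far the blue relay (block 34 mm along the slope x 28 mm along the row x 26 mm high) stands out of its socket, m, along the deck normal: 0 = fully home, up to 0.014. It slides stiffly (about 6 N) and stays where it is left.
- relay_blue_top (a point): Centre of the top face of the blue relay (block 34 mm along the slope x 28 mm along the row x 26 mm high), 26 mm above its socket block when home. z = deck normal (the pressing direction is -z), y along the row, x up the slope.
- relay_yellow (a joint): How far the yellow relay (block 34 mm along the slope x 28 mm along the row x 30 mm high) stands out of its socket, m, along the deck normal: 0 = fully home, up to 0.014. It slides stiffly (about 6 N) and stays where it is left.
- relay_yellow_top (a point): Centre of the top face of the yellow relay (block 34 mm along the slope x 28 mm along the row x 30 mm high), 30 mm above its socket block when home. z = deck normal (the pressing direction is -z), y along the row, x up the slope.
- crystal_can (a joint): How far the silver crystal can (cylinder 28 mm across, 34 mm high) stands out of its socket, m, along the deck normal: 0 = fully home, up to 0.014. It slides stiffly (about 6 N) and stays where it is left.
- crystal_can_top (a point): Centre of the top face of the silver crystal can (cylinder 28 mm across, 34 mm high), 34 mm above its socket block when home. z = deck normal (the pressing direction is -z), y along the row, x up the slope.
- flux_bottle: Bystander: amber bottle, 44 mm across, 110 mm tall, loose, 0.12 kg, standing in front of the chassis. Origin under its centre, z up.
- reel: Bystander: green reel, 56 mm across, 40 mm tall, loose, standing near the tray. Origin under its centre, z up.
- meter: Bystander: orange hand meter lying flat, 150 x 75 x 34 mm, loose, beyond the tray. Origin under its centre, x along its length, z up.
Mind the look-alikes: they are no part of the job. Several things have the shape of the fuse; the one meant has the colours described above.

How it is judged:
By the outcome, as a careful person would: the job done as asked, in the order asked, and still so for the second after the job is handed in, with the robot touching nothing.
It also fails if it takes over 72 s, if anything falls off the work surface, if the arm or the gripper's body presses on something with over 40 N, if the wrist force passes 120 N, or if a joint passes its speed limit or range.

## Working session

There is one attempt and no reset: what is moved stays moved. The work goes in short steps, Python scripts to look and compute and a tool call to move; the robot and the scene stay as the last step left them, time stands still between calls to the robot, and variables do not carry over. Pictures are saved under pics/ and viewed, at most 10 in all, crops included, and the job is handed in when it is done.

Besides the shell and the picture viewer there is one more tool, called after "Emit:" by a JSON object that holds its "fn" and its "kwargs". send_rows: Moves the arm, as the interface text tells. Its arguments: {"type":"object","properties":{"moves":{"type":"array","items":{"type":"array"}},"grip_force":{"type":"number"}},"required":["moves"]}

```bash
mkdir -p pics; cat > h.py <<'E'
import numpy as np, cv2
from station import robot
from scipy.spatial.transform import Rotation as Rn
def cam(n):
    m=robot.camera_model(n); img,d=robot.read_camera(n)
    f=192/np.tan(np.radians(m['vfov'])/2)
    K=np.array([[f,0,m['cx']],[0,f,m['cy']],[0,0,1.]])
    return img,d,K,np.array(m['distortion'],float),np.array(m['R']),np.array(m['t'])
def cloud(c):
    img,d,K,D,R,t=c
    v,u=np.mgrid[0:384,0:512]
    p=cv2.undistortPoints(np.stack([u,v],-1).reshape(-1,1,2).astype(np.float64),K,D).reshape(384,512,2)
    P=np.dstack([p*d[...,None],d])
    return (P-t)@R
E
python3 - <<'E'
from h import *
print(robot.observe(), robot.hold_point_z)
for n in('top','side'):
    c=cam(n); cv2.imwrite(f'pics/{n}0.png',c[0][...,::-1]); np.savez(f'{n}0.npz',img=c[0],P=cloud(c),d=c[1])
    print(n,-c[4].T@c[5],c[4][2],c[2][0,0],c[3],(c[1]==0).mean())
E
```

```text
{'clock': 0.0, 'qpos': array([ 1.14769046e+00,  5.28595514e-02,  1.40173854e+00,  1.61983517e-05,
        1.68860696e+00, -7.03417034e-02]), 'dq': array([ 4.94092133e-05,  7.38453045e-04,  7.03138846e-04,  4.81911424e-04,
       -4.13313540e-04,  1.56199704e-04]), 'joint_efforts': array([ 3.91477688e-04, -3.81680489e+01, -3.60180581e+01, -1.14547851e-05,
        6.25994973e-03,  3.14892850e-05]), 'ee_pos': array([0.18125274, 0.49239353, 0.23045353]), 'orientation': array([-5.51177013e-01, -3.09244728e+00,  2.44956616e-03]), 'force': array([-0.10165253,  0.33314725, -0.47987279]), 'moment': array([-0.01761212, -0.00447358, -0.02916419]), 'grasp_force': 0.0, 'gripper_width': 0.08518131141043268} 0.0187
top [ 0.49234923 -0.05074542  1.1977829 ] [ 0.09314333 -0.0055796  -0.99563708] 482.8834729932161 [-0.07495514  0.          0.          0.          0.        ] 0.0038248697916666665
side [ 0.49258983 -0.57968501  0.64393039] [ 0.09721862  0.74877057 -0.65566087] 349.62467049367217 [0.02673505 0.         0.         0.         0.        ] 0.0037740071614583335
```

View pics/top0.png

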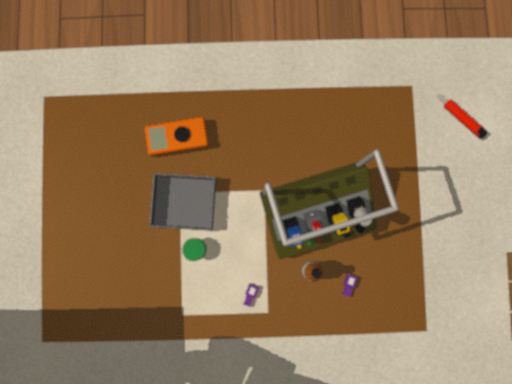

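View pics/side0.png

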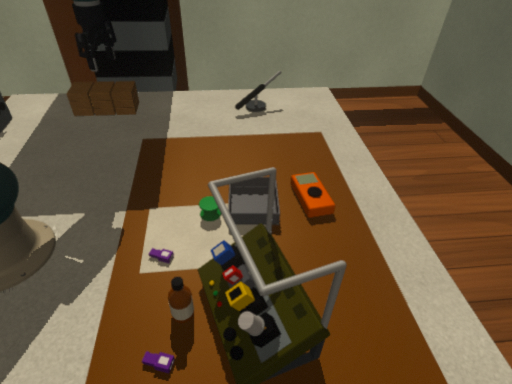

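The top view shows tray (183,202), reel (194,249), meter (177,136), bottle (312,271). On the chassis the row is blue (293,230), fuse (317,226), yellow (341,223) and silver (360,213), with the rail over it. The side view shows the same row: blue (223,252), red (233,273), yellow (239,294), silver (252,323). The purple plugs are decoys.

```bash
cat > meas.py <<'E'
from h import *
def hsvm(img,lo,hi): return cv2.inRange(cv2.cvtColor(img,cv2.COLOR_RGB2HSV),lo,hi)>0
L={n:np.load(f'{n}0.npz') for n in('top','side')}
al=[]
for n in L:
    img,P=L[n]['img'],L[n]['P']; ok=L[n]['d']>0
    x,y,z=P[...,0],P[...,1],P[...,2]
    box=(x>.2)&(x<.75)&(y>-.45)&(y<.05)&ok
    # deck
    ol=hsvm(img,(22,90,30),(40,255,140))&box&(z>.04)&(z<.135)
    Q=P[ol]
    best=None; rng=np.random.default_rng(0)
    for _ in range(400):
        a=Q[rng.choice(len(Q),3,False)]; nn=np.cross(a[1]-a[0],a[2]-a[0]); l=np.linalg.norm(nn)
        if l<1e-6: continue
        nn/=l; inl=abs((Q-a[0])@nn)<.003
        if best is None or inl.sum()>best.sum(): best=inl
    c=Q[best].mean(0); nn=np.linalg.svd(Q[best]-c,full_matrices=False)[2][2]; nn*=np.sign(nn[2])
    print(n,'deck',len(Q),best.sum(),c.round(4),nn.round(3),'yaw',np.degrees(np.arctan2(-nn[1],-nn[0])).round(2))
    # rail: z>.245
    r=box&(z>.25)&(z<.29)&(hsvm(img,(0,0,60),(180,70,255)))
    print(' rail n',r.sum(), P[r].mean(0).round(4), np.percentile(z[r],[5,50,95]).round(3)); 
    np.savez(f'{n}rail.npz',P=P[r])
    for nm,lo,hi in [('blue',(105,120,60),(125,255,255)),('red',(0,170,90),(8,255,255)),('red2',(172,170,90),(180,255,255)),('yellow',(22,150,130),(32,255,255))]:
        m=hsvm(img,lo,hi)&box&(z>.07)&(z<.22)
        if m.sum()>5: print(' ',nm,m.sum(),np.median(P[m],0).round(4),'min',P[m].min(0).round(3),'max',P[m].max(0).round(3))
    for nm,m in [('reel',hsvm(img,(50,120,40),(80,255,255))&ok),('meter',hsvm(img,(6,180,150),(14,255,255))&ok&(x>.5)&(y>.1)),('bottle',ok&(x>.25)&(x<.45)&(y>-.3)&(y<-.05)&(z>.04)&(z<.13)&(x<.4)),('tray',ok&(x>.4)&(x<.62)&(y>.08)&(y<.32)&(z>.025)&(z<.06)&hsvm(img,(0,0,20),(180,90,200)))]:
        if m.sum()>5: print(' ',nm,m.sum(),np.percentile(P[m],[2,50,98],axis=0).round(3).tolist())
E
python3 meas.py
```

```text
top deck 3598 2593 [ 0.5635 -0.2088  0.0982] [-0.512 -0.14   0.848] yaw 15.29
 rail n 1446 [ 0.5428 -0.215   0.2716] [0.268 0.272 0.275]
  blue 111 [ 0.507  -0.1419  0.1366] min [ 0.475 -0.157  0.106] max [ 0.519 -0.13   0.148]
  red 45 [ 0.5189 -0.193   0.1334] min [ 0.51  -0.201  0.12 ] max [ 0.526 -0.186  0.143]
  yellow 134 [ 0.528  -0.2449  0.1418] min [ 0.498 -0.275  0.07 ] max [ 0.542 -0.23   0.158]
  reel 362 [[0.449, -0.185, 0.037], [0.471, 0.087, 0.041], [0.492, 0.111, 0.053]]
  meter 677 [[0.708, 0.102, 0.001], [0.748, 0.142, 0.034], [0.793, 0.209, 0.04]]
  bottle 47 [[0.391, -0.204, 0.05], [0.396, -0.186, 0.074], [0.399, -0.173, 0.084]]
  tray 220 [[0.444, 0.084, 0.026], [0.53, 0.184, 0.039], [0.617, 0.192, 0.044]]
side deck 5414 4811 [ 0.5609 -0.223   0.0944] [-0.509 -0.148  0.848] yaw 16.19
 rail n 2139 [ 0.5516 -0.2444  0.2703] [0.265 0.271 0.273]
  blue 223 [ 0.4995 -0.1589  0.1311] min [ 0.474 -0.165  0.109] max [ 0.516 -0.135  0.146]
  red 105 [ 0.5097 -0.1998  0.1319] min [ 0.492 -0.209  0.119] max [ 0.526 -0.188  0.14 ]
  yellow 201 [ 0.5205 -0.249   0.1437] min [ 0.497 -0.266  0.11 ] max [ 0.539 -0.207  0.153]
  reel 393 [[0.447, -0.188, 0.005], [0.469, 0.077, 0.04], [0.493, 0.107, 0.055]]
  meter 293 [[0.708, 0.102, 0.032], [0.737, 0.142, 0.035], [0.783, 0.199, 0.039]]
  bottle 100 [[0.389, -0.213, 0.042], [0.395, -0.205, 0.071], [0.399, -0.187, 0.086]]
  tray 92 [[0.52, 0.081, 0.025], [0.591, 0.184, 0.033], [0.619, 0.188, 0.042]]
```

```bash
cat > m2.py <<'E'
from meas import *
print('-----')
for n in L:
    img,P=L[n]['img'],L[n]['P']; ok=L[n]['d']>0
    R=np.load(f'{n}rail.npz')['P']
    for it in range(1):
        # rail line: points at small chassis-x
        yaw=np.radians(15.7)
        for k in range(4):
            ex=np.array([np.cos(yaw),np.sin(yaw),0]); ey=np.array([-ex[1],ex[0],0])
            s=R@ex; w=R@ey
            m=abs(s-np.percentile(s,15))<.009 if k==0 else abs(s-np.median(s[m]))<.009
            p=np.polyfit(w[m],s[m],1); yaw-=np.arctan(p[0])
    ex=np.array([np.cos(yaw),np.sin(yaw),0]); ey=np.array([-ex[1],ex[0],0])
    s=R@ex; w=R@ey; sr=np.median(s[m]); 
    print(n,'yaw',np.degrees(yaw).round(2),'rail x',sr.round(4),'y ext',np.percentile(w[m],[.5,99.5]).round(4),'smax',s.max().round(4))
    w0=np.percentile(w[m],[.5,99.5]).mean(); 
    o=(sr+.03)*ex+w0*ey
    print(' origin from rail',o.round(4))
    nn=-.53*ex+np.array([0,0,.848]); nn/=np.linalg.norm(nn); xs=np.cross(ey,nn)
    c=o+[0,0,.083]
    T=(P-c)@np.c_[xs,ey,nn]
    hs=cv2.cvtColor(img,cv2.COLOR_RGB2HSV)
    ol=hsvm(img,(22,90,30),(40,255,140))&ok&(abs(T[...,1])<.12)&(abs(T[...,0])<.09)&(abs(T[...,2])<.015)
    print(' deck off',np.median(T[ol][:,2]).round(4),'ext x',np.percentile(T[ol][:,0],[.5,99.5]).round(4),'y',np.percentile(T[ol][:,1],[.5,99.5]).round(4))
    for nm,yc,mk in [('blue',.078,hsvm(img,(105,120,60),(125,255,255))),('red',.026,hsvm(img,(0,150,80),(8,255,255))),('yel',-.026,hsvm(img,(22,120,120),(32,255,255))),('can',-.078,(hs[...,1]<60)&(hs[...,2]>110))]:
        q=ok&mk&(abs(T[...,1]-yc)<.03)&(abs(T[...,0])<.04)&(T[...,2]>.033)&(T[...,2]<.1)
        t=T[q]; zt=np.percentile(t[:,2],[50,80,95]); top=t[t[:,2]>zt[2]-.006]
        print(' ',nm,len(t),'z',zt.round(4),'top n',len(top),'med',np.median(top,0).round(4),'ext',np.percentile(top,[3,97],axis=0)[:,:2].round(4).tolist())
    np.savez(f'{n}T.npz',T=T)
E
python3 m2.py | sed '1,/-----/d'
python3 - <<'E'
import cv2
a=cv2.imread('pics/side0.png')[215:375,185:345]
cv2.imwrite('pics/crop.png',cv2.resize(a,None,fx=3.7,fy=3.7,interpolation=cv2.INTER_CUBIC))
E
```

```text
top yaw 15.43 rail x 0.4352 y ext [-0.4656 -0.2354] smax 0.5547
 origin from rail [ 0.5417 -0.2141  0.    ]
 deck off 0.0009 ext x [-0.0824  0.087 ] y [-0.1191  0.1195]
  blue 100 z [0.0539 0.0626 0.0643] top n 38 med [0.0158 0.0791 0.0627] ext [[-0.0105, 0.0657], [0.0186, 0.0897]]
  red 52 z [0.0526 0.0587 0.0607] top n 23 med [0.0118 0.0254 0.058 ] ext [[0.0068, 0.0195], [0.0141, 0.0326]]
  yel 141 z [0.0672 0.0719 0.0741] top n 68 med [-0.0063 -0.0246  0.0716] ext [[-0.0162, -0.0387], [0.0196, -0.0121]]
  can 124 z [0.063  0.0762 0.078 ] top n 49 med [-0.0045 -0.077   0.0762] ext [[-0.0114, -0.0896], [0.0156, -0.0664]]
side yaw 15.75 rail x 0.4305 y ext [-0.4727 -0.2438] smax 0.5509
 origin from rail [ 0.5404 -0.2198  0.    ]
 deck off -0.0004 ext x [-0.0807  0.088 ] y [-0.1197  0.1185]
  blue 221 z [0.0552 0.0619 0.0631] top n 96 med [0.0085 0.0711 0.0617] ext [[-0.0123, 0.0678], [0.0189, 0.0908]]
  red 154 z [0.0555 0.0584 0.0594] top n 91 med [0.0013 0.0263 0.0579] ext [[-0.0111, 0.0219], [0.0137, 0.0368]]
  yel 216 z [0.0703 0.0711 0.072 ] top n 166 med [ 0.0045 -0.0248  0.0706] ext [[-0.0136, -0.0355], [0.0177, -0.0097]]
  can 230 z [0.0748 0.0756 0.0764] top n 204 med [ 0.0023 -0.0746  0.075 ] ext [[-0.0085, -0.0857], [0.0136, -0.0628]]
```

View pics/crop.png

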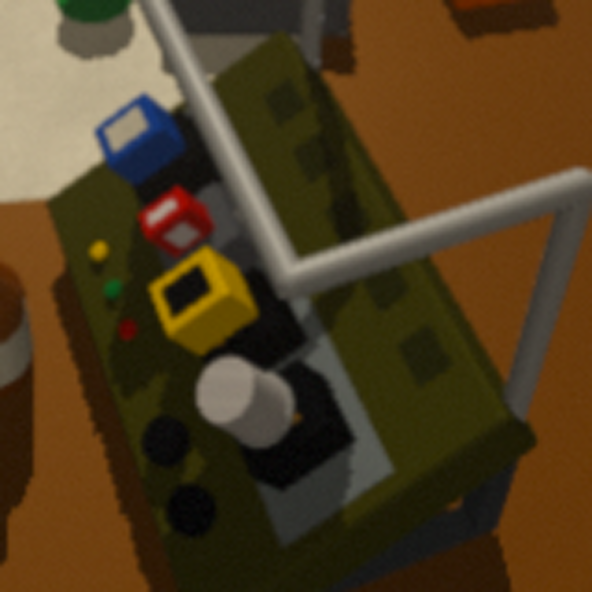

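The crop shows blue, yellow and can standing 7–11 mm proud and the fuse (180,225) with its top 58 mm above the deck, as expected. Every measurement agrees with the given sizes, so I move next.

```bash
cat > g.py <<'E'
from h import *
yaw=np.radians(15.6); O=np.array([.5423,-.215,.083])
ex=np.array([np.cos(yaw),np.sin(yaw),0]); ey=np.array([-ex[1],ex[0],0])
nn=-.53*ex+np.array([0,0,.848]); nn/=np.linalg.norm(nn); xs=np.cross(ey,nn)
RD=np.c_[-xs,ey,-nn]           # tool axes for deck work
B=np.c_[xs,ey,nn]
def deck(x,y,z): return O+B@np.array([x,y,z])
def rel(targets):
    s=robot.observe(); R=Rn.from_rotvec(s['orientation']).as_matrix(); p=np.array(s['ee_pos'])
    print('t',round(s['clock'],2),'p',p.round(4),'deck',((p-O)@B).round(4),'F',np.round(s['force'],1),'w',round(s['gripper_width'],4),'gf',s['grasp_force'],'q',np.round(s['qpos'],2))
    print('orient err deg',np.degrees(Rn.from_matrix(R.T@RD).as_rotvec()).round(2))
    for P,Rt in targets:
        d=R.T@(np.array(P)-p); print('row',(d/.3).round(4).tolist(),(Rn.from_matrix(R.T@Rt).as_rotvec()/np.pi).round(4).tolist(),'mm',np.linalg.norm(d).round(3))
E
python3 -c "
from g import *
rel([((.40,.15,.32),RD),(deck(0,.026,.20),RD),(deck(0,.026,.12),RD)])"
```

```text
t 0.1 p [0.1813 0.4924 0.2306] deck [-0.0553  0.7785  0.2086] F [-0.5  0.2  0.2] w 0.0855 gf 0.0 q [ 1.15  0.05  1.4   0.    1.69 -0.07]
orient err deg [-10.07 -30.98 -34.85]
row [-1.0786, -0.8196, -0.2971] [-0.056, -0.1721, -0.1936] mm 0.416
row [-1.6069, -1.9336, -0.0709] [-0.056, -0.1721, -0.1936] mm 0.755
row [-1.7215, -1.8505, 0.1551] [-0.056, -0.1721, -0.1936] mm 0.76
```

Emit:
{"fn": "send_rows", "kwargs": {"moves": [[[-0.97,-0.74,-0.27],[-0.056,-0.172,-0.194],0.4],[[-0.97,-0.74,-0.27],[-0.056,-0.172,-0.194],0.4],[[-0.97,-0.74,-0.27],[-0.056,-0.172,-0.194],0.4],[[-0.97,-0.74,-0.27],[-0.056,-0.172,-0.194],0.4],[[-0.97,-0.74,-0.27],[-0.056,-0.172,-0.194],0.4],[[-0.97,-0.74,-0.27],[-0.056,-0.172,-0.194],0.4],[[-0.97,-0.74,-0.27],[-0.056,-0.172,-0.194],0.4],[[-0.97,-0.74,-0.27],[-0.056,-0.172,-0.194],0.4],[[-0.97,-0.74,-0.27],[-0.056,-0.172,-0.194],0.4]]}}

```text
clock: 1.23
ee_pos: [0.3769, 0.1855, 0.3117]
orientation: [-0.357, 2.562, 0.104]
force: [-0.3, 0.7, 0.5]
gripper_width: 0.0345
grasp_force: 0.0
```

```bash
python3 -c "
from g import *
rel([(deck(0,.026,.20),RD),(deck(0,.026,.12),RD)])"
```

```text
t 1.23 p [0.3769 0.1855 0.3117] deck [0.0774 0.4303 0.2213] F [-0.3  0.7  0.5] w 0.0345 gf 0.0 q [ 0.42 -0.71  1.92 -0.08  1.38 -1.44]
orient err deg [ 0.21 -0.03  0.22]
row [0.2631, -1.3468, 0.0661] [0.0012, -0.0002, 0.0012] mm 0.412
row [0.263, -1.3478, 0.3328] [0.0012, -0.0002, 0.0012] mm 0.424
```

Emit:
{"fn": "send_rows", "kwargs": {"moves": [[[0.26,-0.1,0.0],[0,0,0],0.4],[[0.26,-0.2,0.0],[0,0,0],0.4],[[0.26,-0.97,0.06],[0.001,0,0.001],0.4],[[0.26,-0.97,0.06],[0.001,0,0.001],0.4],[[0.26,-0.97,0.06],[0.001,0,0.001],0.4],[[0.26,-0.97,0.06],[0.001,0,0.001],0.4],[[0.26,-0.97,0.06],[0.001,0,0.001],0.4],[[0.26,-0.97,0.06],[0.001,0,0.001],0.4]]}}

```text
clock: 2.22
ee_pos: [0.4022, -0.11, 0.2549]
orientation: [-0.35, 2.563, 0.102]
force: [0.0, -0.9, 0.6]
gripper_width: 0.0343
grasp_force: 0.0
```

```bash
python3 -c "
from g import *
rel([(deck(0,.026,.20),RD),(deck(0,.026,.12),RD)])"
```

```text
t 2.23 p [ 0.4022 -0.11    0.2549] deck [0.0006 0.1388 0.2023] F [ 0.  -0.9  0.6] w 0.0343 gf 0.0 q [-0.65 -0.64  1.99  0.44  1.44 -2.47]
orient err deg [ 0.07 -0.02 -0.06]
row [0.0017, -0.3759, 0.0072] [0.0004, -0.0001, -0.0003] mm 0.113
row [0.0016, -0.3762, 0.2739] [0.0004, -0.0001, -0.0003] mm 0.14
```

```bash
python3 -c "
from g import *
s=robot.observe();R=Rn.from_rotvec(s['orientation']).as_matrix();p=s['ee_pos']
m=robot.camera_model('wrist'); c=-np.array(m['R']).T@np.array(m['t'])
print('cam in tool',(R.T@(c-p)).round(4),'dir',(R.T@np.array(m['R'])[2]).round(3))
img,d=robot.read_camera('wrist'); cv2.imwrite('pics/w0.png',img[...,::-1])"
```

```text
cam in tool [ 0.0793 -0.0005 -0.1422] dir [-0.31  -0.001  0.951]
```

View pics/w0.png

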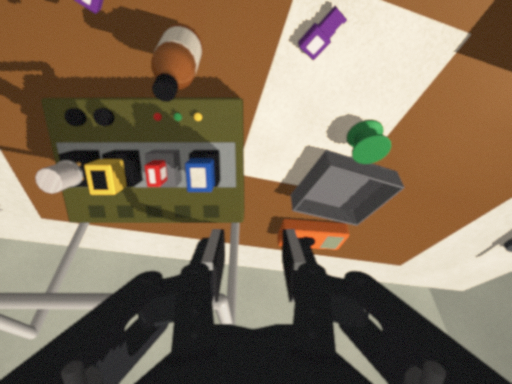

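The wrist view shows the row: can (58,177), yellow (104,177), fuse (156,174), blue (201,175), with the rail at lower left. The camera sits on the tool's +x (downslope) side, so that side must stay away from the rail. Joint 6 is near its limit, so I'll advance carefully.

Emit:
{"fn": "send_rows", "kwargs": {"moves": [[[0,-0.1,0],[0,0,0],0.4],[[0,-0.19,0],[0,0,0],0.4],[[0,-0.19,0],[0,0,0],0.4]]}}

```text
clock: 2.65
ee_pos: [0.4177, -0.1651, 0.2556]
orientation: [-0.351, 2.562, 0.101]
force: [0.2, 1.1, 0.5]
gripper_width: 0.0343
grasp_force: 0.0
```

```bash
cat > ik.py <<'E'
from g import *
from scipy.optimize import least_squares
D=[([1.14769,.05286,1.401739,0,1.688607,-.07034],[.18125,.49239,.23045]),([.42,-.71,1.92,-.08,1.38,-1.44],[.3769,.1855,.3117]),([-.65,-.64,1.99,.44,1.44,-2.47],[.4022,-.11,.2549])]
s=robot.observe(); D.append((s['qpos'],s['ee_pos']))
def fk(q,k):
    a1,L1,L2,h,b,e,Lt=k
    R=Rn.from_euler('z',q[0])
    Rf=R*Rn.from_euler('y',q[1]+q[2])
    u=R*Rn.from_euler('y',q[1])
    T=Rf*Rn.from_euler('ZYZ',[q[3],q[4],q[5]+np.pi/2])
    return R.apply([a1,b,h])+u.apply([0,0,L1])+Rf.apply([e,0,L2])+T.apply([0,0,Lt]),T
r=least_squares(lambda k:np.r_[np.concatenate([fk(q,k)[0]-p for q,p in D]),.02*(k-[0,.35,.35,.4,.037,0,.28])],[0,.35,.35,.4,.037,0,.28])
k=r.x
def ik(P,R,q0=None):
    f=lambda q:np.r_[(fk(q,k)[0]-P)*10,(Rn.from_matrix(R).inv()*fk(q,k)[1]).as_rotvec()]
    q0=robot.observe()['qpos'] if q0 is None else q0
    o=least_squares(f,q0); return o.x.round(2),round(o.cost,6)
if __name__=='__main__':
    print(k.round(3),r.fun.round(3)[:12]); print('rot err',(Rn.from_rotvec(s['orientation']).inv()*fk(s['qpos'],k)[1]).as_rotvec().round(3))
    rel([])
    for P in [(0,.026,.2),(0,.026,.1),(0,.026,.033),(0,.078,.06),(0,-.026,.06),(0,-.078,.06),(0,-.078,.12)]:
        print(P,*ik(deck(*P),RD),'flip',*ik(deck(*P),RD@np.diag([-1,-1,1]),s['qpos']+[0,0,0,0,0,3.14]))
E
python3 ik.py
```

```text
[0.002 0.355 0.492 0.217 0.037 0.12  0.28 ] [-0.     0.    -0.     0.    -0.    -0.001  0.    -0.001  0.001 -0.
  0.001 -0.001]
rot err [0. 0. 0.]
t 2.65 p [ 0.4177 -0.1651  0.2556] deck [0.0011 0.0816 0.2029] F [0.2 1.1 0.5] w 0.0343 gf 0.0 q [-0.75 -0.49  1.9   0.47  1.43 -2.59]
orient err deg [-0.    0.04 -0.  ]
(0, 0.026, 0.2) [-0.82 -0.34  1.79  0.5   1.43 -2.67] 0.0 flip [-0.82 -0.34  1.79  0.5   1.43  0.47] 0.0
(0, 0.026, 0.1) [-0.71 -0.18  1.84  0.49  1.2  -2.67] 0.0 flip [-0.71 -0.18  1.84  0.49  1.2   0.47] 0.0
(0, 0.026, 0.033) [-0.64 -0.04  1.83  0.51  1.05 -2.68] 0.0 flip [-0.64 -0.04  1.83  0.51  1.05  0.47] 0.0
(0, 0.078, 0.06) [-0.59 -0.22  1.94  0.47  1.08 -2.59] 0.0 flip [-0.59 -0.22  1.94  0.47  1.08  0.55] 0.0
(0, -0.026, 0.06) [-0.73  0.01  1.73  0.52  1.13 -2.74] 0.0 flip [-0.73  0.01  1.73  0.52  1.13  0.41] 0.0
(0, -0.078, 0.06) [-0.79  0.13  1.6   0.53  1.17 -2.78] 0.0 flip [-0.79  0.13  1.6   0.53  1.17  0.36] 0.0
(0, -0.078, 0.12) [-0.84  0.03  1.6   0.52  1.28 -2.78] 0.0 flip [-0.84  0.03  1.6   0.52  1.28  0.36] 0.0
```

Emit:
{"fn": "send_rows", "kwargs": {"moves": [[[0.003,-0.18,0.05],[0,0,0],0.4],[[0.003,-0.185,0.2],[0,0,0],0.4],[[0.003,-0.185,0.3],[0,0,0],0.4],[[0.003,-0.185,0.3],[0,0,0],0.4],[[0.003,-0.185,0.3],[0,0,0],0.4]]}}

```text
clock: 3.28
ee_pos: [0.4775, -0.2066, 0.1805]
orientation: [-0.35, 2.56, 0.098]
force: [-0.3, -0.6, -0.2]
gripper_width: 0.0341
grasp_force: 0.0
```

```bash
cat > wr.py <<'E'
from g import *
rel([])
c=cam('wrist'); img=c[0]; T=(cloud(c)-O)@B; ok=c[1]>0
import sys; cv2.imwrite('pics/'+sys.argv[1],img[...,::-1])
def hm(lo,hi): return cv2.inRange(cv2.cvtColor(img,cv2.COLOR_RGB2HSV),lo,hi)>0
hs=cv2.cvtColor(img,cv2.COLOR_RGB2HSV)
for nm,yc,mk in [('blue',.078,hm((105,120,50),(125,255,255))),('red',.026,hm((0,150,60),(8,255,255))|hm((172,150,60),(180,255,255))),('yel',-.026,hm((20,120,100),(34,255,255))),('can',-.078,(hs[...,1]<70)&(hs[...,2]>90))]:
    q=ok&mk&(abs(T[...,1]-yc)<.03)&(abs(T[...,0])<.04)&(T[...,2]>.03)&(T[...,2]<.1); t=T[q]
    if len(t)<30: continue
    z=np.percentile(t[:,2],90); top=t[t[:,2]>z-.005]
    print(nm,len(t),'ztop',np.median(top[:,2]).round(4),'zmin',np.percentile(t[:,2],1).round(4),'ext x',np.percentile(top[:,0],[1,99]).round(4),'y',np.percentile(top[:,1],[1,99]).round(4))
E
python3 wr.py w1.png
```

```text
t 3.27 p [ 0.4775 -0.2066  0.1805] deck [0.0007 0.0255 0.1146] F [-0.3 -0.6 -0.2] w 0.0341 gf 0.0 q [-0.72 -0.22  1.84  0.49  1.23 -2.67]
orient err deg [-0.13  0.12  0.01]
blue 1171 ztop 0.0625 zmin 0.0397 ext x [-0.0186  0.0149] y [0.063  0.0902]
red 499 ztop 0.0589 zmin 0.0363 ext x [-0.0156  0.0096] y [0.0176 0.0329]
yel 1553 ztop 0.0718 zmin 0.0472 ext x [-0.0186  0.015 ] y [-0.0396 -0.0121]
can 1848 ztop 0.076 zmin 0.0436 ext x [-0.0153  0.0105] y [-0.0907 -0.0647]
```

View pics/w1.png

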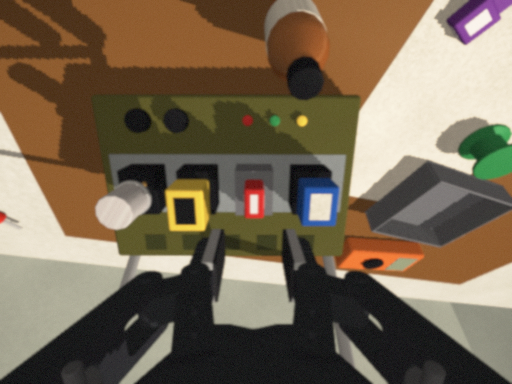

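The wrist view agrees within about 2 mm: fuse (255,200), can (125,203), yellow (188,205), blue (319,203). I'll descend along the normal.

Emit:
{"fn": "send_rows", "kwargs": {"moves": [[[0.006,0,0.1],[0,0,0],0.4],[[0.006,0,0.2],[0,0,0],0.4],[[0.006,0,0.24],[0,0,0],0.4],[[0.006,0,0.265],[0,0,0],0.4],[[0.006,0,0.265],[0,0,0],0.4],[[0.006,0,0.265],[0,0,0],0.4]]}}

```text
clock: 4.08
ee_pos: [0.5165, -0.1972, 0.1113]
orientation: [-0.347, 2.561, 0.098]
force: [0.0, -0.0, 0.3]
gripper_width: 0.0337
grasp_force: 0.0
```

```bash
python3 wr.py w2.png
```

```text
t 4.08 p [ 0.5165 -0.1972  0.1113] deck [-0.002   0.0241  0.0347] F [ 0.  -0.   0.3] w 0.0337 gf 0.0 q [-0.65 -0.06  1.85  0.51  1.05 -2.68]
orient err deg [-0.16  0.1  -0.12]
blue 2709 ztop 0.0625 zmin 0.0389 ext x [-0.0187  0.0045] y [0.0621 0.0903]
red 1402 ztop 0.0589 zmin 0.0346 ext x [-0.0157  0.0099] y [0.0179 0.033 ]
yel 3041 ztop 0.0716 zmin 0.0447 ext x [-0.0189 -0.001 ] y [-0.0398 -0.0122]
can 5353 ztop 0.0759 zmin 0.0429 ext x [-0.0152  0.0106] y [-0.0902 -0.0644]
```

View pics/w2.png

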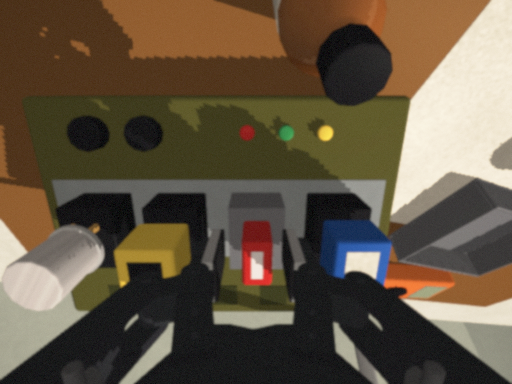

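The fuse (257,255) stands between the fingers (215 and 295). I'll close on it and pull straight out.

Emit:
{"fn": "send_rows", "kwargs": {"moves": [[[0,0.004,0],[0,0,0],0.3],[[0,0.004,0],[0,0,0],0.0],[[0,0.004,0],[0,0,0],0.0],[[0,0.004,0],[0,0,0],0.0],[[0,0.004,0],[0,0,0],0.0],[[0,0.004,0],[0,0,0],0.0]], "grip_force": 60}}

```text
clock: 4.88
ee_pos: [0.5161, -0.1957, 0.1105]
orientation: [-0.347, 2.562, 0.099]
force: [-2.7, 0.2, 2.8]
gripper_width: 0.015
grasp_force: 61.8
```

Emit:
{"fn": "send_rows", "kwargs": {"moves": [[[0,0.004,-0.03],[0,0,0],0.0],[[0,0.004,-0.06],[0,0,0],0.0],[[0,0.004,-0.1],[0,0,0],0.0],[[0,0.004,-0.15],[0,0,0],0.0],[[0,0.004,-0.25],[0,0,0],0.0],[[0,0.004,-0.4],[0,0,0],0.0],[[0,0.004,-0.55],[0,0,0],0.0],[[0,0.004,-0.6],[0,0,0],0.0]]}}

```text
clock: 5.88
ee_pos: [0.4229, -0.2209, 0.266]
orientation: [-0.346, 2.56, 0.093]
force: [-0.0, -0.7, -1.3]
gripper_width: 0.0151
grasp_force: 61.3
```

```bash
cat > tr.py <<'E'
from ik import *
L=np.load('top0.npz'); S=np.load('side0.npz')
for n,Z in(('top',L),('side',S)):
    P=Z['P'];hs=cv2.cvtColor(Z['img'],cv2.COLOR_RGB2HSV)
    m=(Z['d']>0)&(hs[...,1]<110)&(hs[...,2]<170)&(P[...,2]>.028)&(P[...,2]<.048)&(P[...,0]>.45)&(P[...,0]<.65)&(P[...,1]>.06)&(P[...,1]<.3)
    print(n,m.sum(),cv2.minAreaRect(P[m][:,:2].astype(np.float32)))
rel([])
E
python3 tr.py
```

```text
top 339 ((0.5512073636054993, 0.1264076679944992), (0.134511336684227, 0.19755016267299652), 88.37210083007812)
side 153 ((0.5836347341537476, 0.12337405234575272), (0.13030138611793518, 0.13143984973430634), 88.34520721435547)
t 5.88 p [ 0.4229 -0.2209  0.266 ] deck [-0.0018  0.0265  0.2169] F [-0.  -0.7 -1.3] w 0.0151 gf 61.28467082977295 q [-0.85 -0.37  1.79  0.5   1.46 -2.68]
orient err deg [-0.37  0.15 -0.09]
```

```bash
cat > tr2.py <<'E'
from ik import *
L=np.load('top0.npz'); P=L['P']; hs=cv2.cvtColor(L['img'],cv2.COLOR_RGB2HSV)
m=((hs[...,1]<90)&(hs[...,2]<150)).astype(np.uint8); m[:160]=0; m[245:]=0; m[:,:140]=0; m[:,225:]=0
n,lab,st,ce=cv2.connectedComponentsWithStats(m); i=1+st[1:,4].argmax(); q=lab==i
print('px',st[i]); print('ext',np.percentile(P[q],[1,50,99],axis=0).round(3).tolist())
fl=q&(P[...,2]<.012); print('floor',np.percentile(P[fl],[2,50,98],axis=0).round(3).tolist())
c=np.array([*(P[fl].min(0)+P[fl].max(0))[:2]/2]); print('centre',c.round(3))
Rt=Rn.from_euler('zyx',[.0,np.pi,0]).as_matrix() # tool down, x=-X
for P_ in [(.40,.0,.28),(.5,.05,.25),(.54,.15,.25),(.54,.15,.07)]:
    print(P_,'tilt',*ik(np.array(P_),RD),'down',*ik(np.array(P_),Rt))
rel([((c[0],c[1],.20),Rt)])
E
python3 tr2.py
```

```text
px [ 150  173   75   58 3834]
ext [[0.517, 0.016, -0.001], [0.583, 0.107, 0.005], [0.652, 0.19, 0.044]]
floor [[0.523, 0.019, -0.0], [0.582, 0.105, 0.005], [0.646, 0.183, 0.01]]
centre [0.584 0.102]
(0.4, 0.0, 0.28) tilt [-0.3  -0.78  2.02  0.29  1.42 -2.11] 0.0 down [-0.09 -0.32  1.64 -0.    1.82 -1.66] 0.0
(0.5, 0.05, 0.25) tilt [-0.08 -0.44  1.87  0.2   1.18 -1.95] 0.0 down [ 0.03 -0.02  1.43 -0.    1.73 -1.55] 0.0
(0.54, 0.15, 0.25) tilt [ 0.18 -0.27  1.74  0.05  1.11 -1.67] 0.0 down [ 0.2   0.15  1.26  0.    1.73 -1.37] 0.0
(0.54, 0.15, 0.07) tilt [ 0.18 -0.07  1.95  0.08  0.71 -1.71] 0.0 down [ 0.2   0.27  1.49 -0.    1.38 -1.37] 0.0
t 5.88 p [ 0.4229 -0.2209  0.266 ] deck [-0.0018  0.0265  0.2169] F [-0.  -0.7 -1.3] w 0.0151 gf 61.28467082977295 q [-0.85 -0.37  1.79  0.5   1.46 -2.68]
orient err deg [-0.37  0.15 -0.09]
row [-0.5647, 0.8983, 0.6099] [0.0225, 0.1778, 0.0833] mm 0.367
```

Emit:
{"fn": "send_rows", "kwargs": {"moves": [[[0,0.2,0],[0,0,0],0.0],[[0,0.4,0],[0,0,0],0.0],[[0,0.6,0],[0,0,0],0.0],[[-0.1,0.8,0.0],[0.01,0.06,0.03],0.0],[[-0.3,0.9,0.2],[0.02,0.12,0.06],0.0],[[-0.53,0.93,0.4],[0.022,0.178,0.083],0.0],[[-0.56,0.94,0.55],[0.022,0.178,0.083],0.0],[[-0.56,0.94,0.6],[0.022,0.178,0.083],0.0],[[-0.56,0.94,0.6],[0.022,0.178,0.083],0.0]]}}

```text
clock: 7.0
ee_pos: [0.579, 0.1167, 0.1953]
orientation: [0.006, -3.132, -0.006]
force: [-0.3, -0.1, 0.3]
gripper_width: 0.015
grasp_force: 61.4
```

```bash
python3 -c "
from g import *
Rt=Rn.from_euler('zyx',[.0,np.pi,0]).as_matrix()
rel([((.585,.115,.04),Rt)])
img,d=robot.read_camera('wrist'); cv2.imwrite('pics/w3.png',img[...,::-1])"
```

```text
t 7.0 p [0.579  0.1167 0.1953] deck [0.1651 0.3096 0.0292] F [-0.3 -0.1  0.3] w 0.015 gf 61.403818130493164 q [ 0.13  0.26  1.25  0.01  1.65 -1.44]
orient err deg [ -4.   -32.31 -15.07]
row [-0.0247, -0.0078, 0.5173] [0.0013, -0.003, 0.0012] mm 0.155
```

View pics/w3.png

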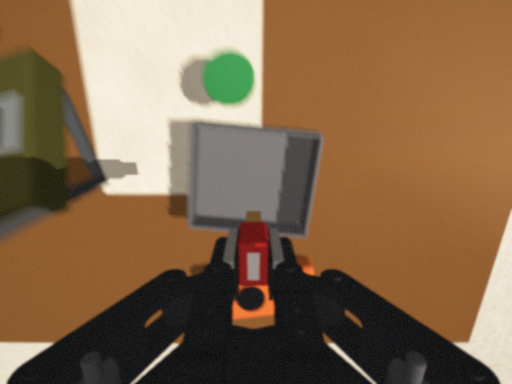

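The wrist view shows the fuse held (253,260), with the tray at (190–320, 125–235) beneath, its far wall behind the fuse. I'll lower it to the measured tray centre.

Emit:
{"fn": "send_rows", "kwargs": {"moves": [[[-0.01,-0.008,0.2],[0,0,0],0.0],[[-0.01,-0.008,0.4],[0,0,0],0.0],[[-0.01,-0.008,0.5],[0,0,0],0.0],[[-0.01,-0.008,0.52],[0,0,0],0.0],[[-0.01,-0.008,0.52],[0,0,0],0.0],[[-0.01,-0.008,0.52],[0,0,0],0.4],[[-0.01,-0.008,0.52],[0,0,0],0.4],[[-0.01,-0.008,0.52],[0,0,0],0.4],[[-0.01,-0.008,0.45],[0,0,0],0.4],[[-0.01,-0.008,0.2],[0,0,0],0.4],[[-0.01,-0.008,-0.1],[0,0,0],0.0],[[-0.01,-0.008,-0.1],[0,0,0],0.0]]}}

```text
clock: 8.55
ee_pos: [0.5816, 0.1128, 0.2337]
orientation: [-0.005, 3.141, 0.009]
force: [2.2, 1.0, -0.7]
gripper_width: 0.0002
grasp_force: 0.0
```

```bash
python3 - <<'E'
from ik import *
img,d,*_=c=cam('wrist'); P=cloud(c); h=cv2.cvtColor(img,cv2.COLOR_RGB2HSV)
m=((h[...,0]<8)|(h[...,0]>172))&(h[...,1]>150)&(h[...,2]>60)&(d>0)&(P[...,2]<.08)&(P[...,0]<.69)
print('red',m.sum(),P[m].min(0).round(3),P[m].max(0).round(3))
g=(h[...,1]<70)&(h[...,2]<170)&(d>0)&(P[...,2]>.032)&(P[...,2]<.046)&(abs(P[...,0]-.58)<.1)&(abs(P[...,1]-.11)<.1)
print('rim',P[g].min(0).round(3),P[g].max(0).round(3))
rel([((.42,.05,.33),RD),(deck(0,.078,.22),RD),(deck(0,.078,.12),RD)])
E
```

```text
red 169 [0.569 0.103 0.002] [0.61  0.119 0.058]
rim [0.494 0.034 0.032] [0.656 0.193 0.042]
t 8.6 p [0.5829 0.113  0.2392] deck [0.1907 0.305  0.065 ] F [ 0.5 -0.5  4.1] w 0.0004 gf 0.0 q [ 0.13  0.24  1.18  0.01  1.71 -1.45]
orient err deg [ -4.01 -31.29 -15.1 ]
row [0.541, -0.2063, -0.3085] [-0.0223, -0.1738, -0.0839] mm 0.197
row [0.5816, -0.9449, -0.1122] [-0.0223, -0.1738, -0.0839] mm 0.335
row [0.4136, -0.8997, 0.1722] [-0.0223, -0.1738, -0.0839] mm 0.302
```

Fuse is in the tray (red points at x 0.57–0.61, y 0.10–0.12). Next, to the blue relay with closed fingers.

Emit:
{"fn": "send_rows", "kwargs": {"moves": [[[0.2,0,-0.2],[-0.005,-0.05,-0.02],0.0],[[0.4,0,-0.31],[-0.01,-0.1,-0.04],0.0],[[0.54,-0.1,-0.31],[-0.022,-0.174,-0.084],0.0],[[0.56,-0.3,-0.31],[-0.022,-0.174,-0.084],0.0],[[0.58,-0.5,-0.25],[-0.022,-0.174,-0.084],0.0],[[0.58,-0.7,-0.2],[-0.022,-0.174,-0.084],0.0],[[0.582,-0.945,-0.112],[-0.022,-0.174,-0.084],0.0],[[0.582,-0.945,-0.112],[-0.022,-0.174,-0.084],0.0],[[0.582,-0.945,-0.112],[-0.022,-0.174,-0.084],0.0]]}}

```text
clock: 9.72
ee_pos: [0.4066, -0.1734, 0.2606]
orientation: [-0.346, 2.577, 0.102]
force: [0.0, 0.2, 0.7]
gripper_width: 0.0004
grasp_force: 0.0
```

```bash
python3 -c "
from g import *
rel([(deck(-.001,.077,.12),RD),(deck(-.001,.077,.068),RD)])"
```

```text
t 9.72 p [ 0.4066 -0.1734  0.2606] deck [-0.0072  0.0766  0.2139] F [0.  0.2 0.7] w 0.0004 gf 0.0 q [-0.78 -0.5   1.89  0.47  1.47 -2.6 ]
orient err deg [ 0.04 -0.78 -0.31]
row [-0.0249, 0.0013, 0.3128] [0.0002, -0.0043, -0.0017] mm 0.094
row [-0.0272, 0.0011, 0.4861] [0.0002, -0.0043, -0.0017] mm 0.146
```

Emit:
{"fn": "send_rows", "kwargs": {"moves": [[[-0.025,0.001,0.15],[0,-0.004,-0.002],0.0],[[-0.025,0.001,0.3],[0,-0.004,-0.002],0.0],[[-0.027,0.001,0.42],[0,-0.004,-0.002],0.0],[[-0.027,0.001,0.47],[0,-0.004,-0.002],0.0],[[-0.027,0.001,0.47],[0,-0.004,-0.002],0.0],[[-0.027,0.001,0.47],[0,-0.004,-0.002],0.0]]}}

```text
clock: 10.48
ee_pos: [0.485, -0.1499, 0.1479]
orientation: [-0.359, 2.558, 0.097]
force: [0.2, -0.2, 0.1]
gripper_width: -0.0001
grasp_force: 0.0
```

```bash
python3 -c "
from g import *
rel([(deck(-.001,.077,.056),RD)])"
```

```text
t 10.47 p [ 0.485  -0.1499  0.1479] deck [0.0024 0.0781 0.075 ] F [ 0.2 -0.2  0.1] w -0.0001 gf 0.0 q [-0.6  -0.26  1.95  0.47  1.12 -2.59]
orient err deg [-0.05  0.15  0.4 ]
row [0.0116, -0.0037, 0.0632] [-0.0003, 0.0008, 0.0022] mm 0.019
```

Emit:
{"fn": "send_rows", "kwargs": {"moves": [[[0.011,-0.003,0.03],[0,0,0.001],0.0],[[0.011,-0.003,0.043],[0,0,0.001],0.0],[[0.011,-0.003,0.05],[0,0,0.001],0.0],[[0.011,-0.003,0.056],[0,0,0.001],0.0],[[0.011,-0.003,0.061],[0,0,0.001],0.0],[[0.011,-0.003,0.061],[0,0,0.001],0.0]]}}

```text
clock: 11.22
ee_pos: [0.491, -0.1493, 0.1303]
orientation: [-0.356, 2.562, 0.099]
force: [-22.3, -2.8, 18.3]
gripper_width: -0.0002
grasp_force: 13.2
```

```bash
python3 -c "
from g import *
rel([]); print(robot.observe()['force']@nn)"
```

```text
t 11.22 p [ 0.491  -0.1493  0.1303] deck [-0.0018  0.077   0.0569] F [-22.3  -2.8  18.3] w -0.0002 gf 13.216663354801312 q [-0.59 -0.23  1.95  0.47  1.08 -2.59]
orient err deg [-0.02 -0.01  0.24]
27.290407432721217
```

Blue is home (27 N at 56.9 mm, against 56 expected). Next, yellow.

Emit:
{"fn": "send_rows", "kwargs": {"moves": [[[0,0,-0.1],[0,0,0],0.0],[[0,0,-0.2],[0,0,0],0.0],[[0,-0.18,-0.2],[0,0,0],0.0],[[0,-0.345,-0.2],[0,0,0],0.0],[[0,-0.345,-0.15],[0,0,0],0.0],[[0,-0.345,-0.09],[0,0,0],0.0],[[0,-0.345,-0.09],[0,0,0],0.0],[[0,-0.345,-0.09],[0,0,0],0.0]]}}

```text
clock: 12.22
ee_pos: [0.506, -0.251, 0.152]
orientation: [-0.356, 2.561, 0.101]
force: [-0.3, -0.2, 0.5]
gripper_width: 0.0001
grasp_force: 0.0
```

```bash
python3 -c "
from g import *
rel([(deck(-.001,-.026,.06),RD)])"
```

```text
t 12.22 p [ 0.506 -0.251  0.152] deck [-0.0013 -0.0249  0.0822] F [-0.3 -0.2  0.5] w 0.0001 gf 0.0 q [-0.76 -0.04  1.74  0.51  1.18 -2.74]
orient err deg [0.08 0.06 0.23]
row [-0.001, -0.0037, 0.0739] [0.0005, 0.0003, 0.0013] mm 0.022
```

Emit:
{"fn": "send_rows", "kwargs": {"moves": [[[0,-0.003,0.03],[0,0,0],0.0],[[0,-0.003,0.045],[0,0,0],0.0],[[0,-0.003,0.058],[0,0,0],0.0],[[0,-0.003,0.066],[0,0,0],0.0],[[0,-0.003,0.072],[0,0,0],0.0],[[0,-0.003,0.072],[0,0,0],0.0]]}}

```text
clock: 12.98
ee_pos: [0.5174, -0.2499, 0.1344]
orientation: [-0.355, 2.56, 0.1]
force: [-4.5, 1.2, 6.3]
gripper_width: -0.0002
grasp_force: 3.6
```

```bash
python3 -c "
from g import *
rel([]); print(robot.observe()['force']@nn)"
```

```text
t 12.97 p [ 0.5174 -0.2499  0.1344] deck [-0.001  -0.0269  0.0612] F [-4.5  1.2  6.3] w -0.0002 gf 3.5678324624223023 q [-0.74  0.    1.74  0.52  1.14 -2.74]
orient err deg [0.01 0.1  0.2 ]
7.470757977544231
```

Still sliding (7 N), so I press a bit further.

Emit:
{"fn": "send_rows", "kwargs": {"moves": [[[0,0,0.004],[0,0,0],0.0],[[0,0,0.007],[0,0,0],0.0],[[0,0,0.007],[0,0,0],0.0]]}}

```text
clock: 13.35
ee_pos: [0.5178, -0.25, 0.1343]
orientation: [-0.357, 2.561, 0.099]
force: [-22.1, 2.9, 20.8]
gripper_width: 0.0002
grasp_force: 14.1
```

```bash
python3 -c "
from g import *
rel([]); print(robot.observe()['force']@nn)"
```

```text
t 13.35 p [ 0.5178 -0.25    0.1343] deck [-0.0008 -0.0271  0.061 ] F [-22.1   2.9  20.8] w 0.0002 gf 14.098037638468668 q [-0.74  0.    1.74  0.52  1.14 -2.74]
orient err deg [-0.    0.06  0.26]
28.526415522575306
```

Yellow is home at 61 mm, the same +1 mm bias as blue. Now the can, home at about 65 mm.

Emit:
{"fn": "send_rows", "kwargs": {"moves": [[[0,0,-0.1],[0,0,0],0.0],[[0,0,-0.17],[0,0,0],0.0],[[0,-0.1,-0.17],[0,0,0],0.0],[[0,-0.17,-0.17],[0,0,0],0.0],[[0,-0.17,-0.1],[0,0,0],0.0],[[0,-0.17,-0.09],[0,0,0],0.0],[[0,-0.17,-0.09],[0,0,0],0.0]]}}

```text
clock: 14.22
ee_pos: [0.5182, -0.3021, 0.1545]
orientation: [-0.355, 2.561, 0.102]
force: [-0.6, 0.4, 0.5]
gripper_width: -0.0002
grasp_force: 0.0
```

```bash
python3 -c "
from g import *
rel([(deck(-.0015,-.078,.064),RD)])"
```

```text
t 14.22 p [ 0.5182 -0.3021  0.1545] deck [-0.0017 -0.0774  0.0853] F [-0.6  0.4  0.5] w -0.0002 gf 0.0 q [-0.81  0.08  1.62  0.52  1.22 -2.79]
orient err deg [0.08 0.03 0.17]
row [-0.0006, -0.0021, 0.0711] [0.0005, 0.0002, 0.0009] mm 0.021
```

Emit:
{"fn": "send_rows", "kwargs": {"moves": [[[0,-0.002,0.03],[0,0,0],0.0],[[0,-0.002,0.045],[0,0,0],0.0],[[0,-0.002,0.056],[0,0,0],0.0],[[0,-0.002,0.064],[0,0,0],0.0],[[0,-0.002,0.071],[0,0,0],0.0],[[0,-0.002,0.071],[0,0,0],0.0]]}}

```text
clock: 14.98
ee_pos: [0.5295, -0.3004, 0.1379]
orientation: [-0.355, 2.56, 0.099]
force: [-5.7, 0.0, 8.7]
gripper_width: 0.0001
grasp_force: 4.7
```

```bash
python3 -c "
from g import *
rel([]); print(robot.observe()['force']@nn)"
```

```text
t 14.97 p [ 0.5295 -0.3004  0.1379] deck [-0.0009 -0.0788  0.0653] F [-5.7  0.   8.7] w 0.0001 gf 4.672498538566288 q [-0.79  0.11  1.61  0.53  1.18 -2.79]
orient err deg [-0.04  0.09  0.21]
10.243435756647798
```

Emit:
{"fn": "send_rows", "kwargs": {"moves": [[[0,0,0.004],[0,0,0],0.0],[[0,0,0.006],[0,0,0],0.0],[[0,0,0.006],[0,0,0],0.0]]}}

```text
clock: 15.35
ee_pos: [0.5298, -0.3006, 0.1379]
orientation: [-0.356, 2.56, 0.098]
force: [-19.0, 1.1, 17.7]
gripper_width: 0.0001
grasp_force: 12.5
```

```bash
python3 -c "
from g import *
rel([]); print(robot.observe()['force']@nn)"
```

```text
t 15.35 p [ 0.5298 -0.3006  0.1379] deck [-0.0006 -0.0791  0.0652] F [-19.    1.1  17.7] w 0.0001 gf 12.476176063064486 q [-0.79  0.11  1.61  0.53  1.18 -2.79]
orient err deg [-0.06  0.07  0.26]
24.5354582288767
```

Home, no further motion at 24 N. Now retract, move to y +0.026, and verify.

Emit:
{"fn": "send_rows", "kwargs": {"moves": [[[0,0,-0.15],[0,0,0],0.0],[[0,0,-0.35],[0,0,0],0.0],[[0,0.1,-0.45],[0,0,0],0.0],[[0,0.3,-0.45],[0,0,0],0.0],[[0,0.33,-0.45],[0,0,0],0.0],[[0,0.33,-0.45],[0,0,0],0.0],[[0,0.33,-0.45],[0,0,0],0.0]]}}

```text
clock: 16.23
ee_pos: [0.4347, -0.2245, 0.2491]
orientation: [-0.354, 2.561, 0.101]
force: [0.3, 0.7, 0.3]
gripper_width: 0.0002
grasp_force: 0.0
```

```bash
python3 wr.py w4.png; python3 -c "
from h import *
img=cam('side')[0]; cv2.imwrite('pics/s9.png',img[...,::-1])"
```

```text
t 16.23 p [ 0.4347 -0.2245  0.2491] deck [-0.002   0.0198  0.1972] F [0.3 0.7 0.3] w 0.0002 gf 0.0 q [-0.83 -0.32  1.79  0.5   1.42 -2.69]
orient err deg [0.05 0.03 0.13]
blue 540 ztop 0.0563 zmin 0.034 ext x [-0.0183  0.0151] y [0.0628 0.0903]
yel 699 ztop 0.0606 zmin 0.0307 ext x [-0.0188  0.0142] y [-0.0396 -0.0132]
can 801 ztop 0.0648 zmin 0.0314 ext x [-0.0152  0.0105] y [-0.0902 -0.0645]
```

View pics/s9.png

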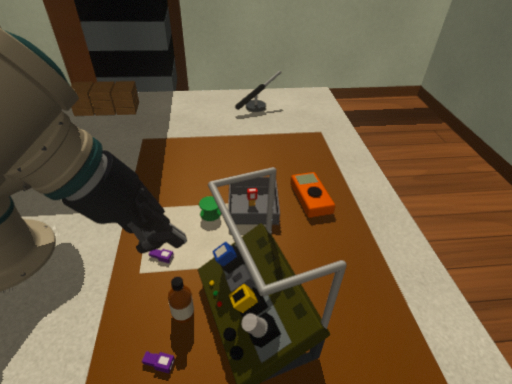

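View pics/w4.png

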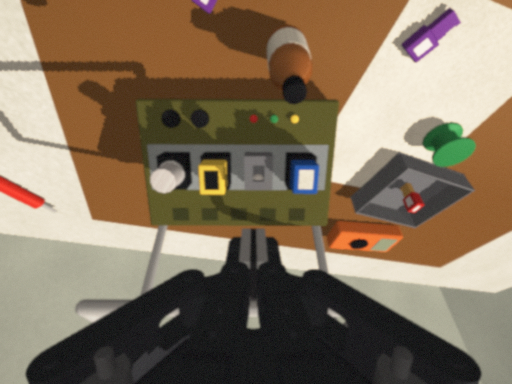

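The side view shows the fuse in the tray (252,195) and the bottle, reel and meter where they were. The wrist view shows blue, yellow and can (303,175; 213,175; 168,176) seated at 56, 61 and 65 mm, matching home within 1 mm, and the fuse socket empty.

```bash
python3 -c "
from station import robot
print(robot.sign_off())"
```

```text
the job is handed in; nothing more can be done
None
```

The job is done and handed in: the fuse was pulled first and left in the scrap tray, all three modules were then pressed home (within 1 mm by camera, firm stop at 24–29 N), and the bottle, reel and meter were left standing, with about 16 s of the 72 s used.

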